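Lock the pane clamp with its pin, by feel

TASK

Lock the wooden pane clamp: pick up the loose lock pin by its wooden handle, feel with its tip along the steel strip hidden in the window in the back of the clamp (the side away from you) until you find the strip's one hole, push the pin fully home so that its shoulder rests on the strip, and let go of it there. Press lightly (never as hard as 30 N on the clamp) and leave the jars and the bottle where they stand.

Things in the scene. Friction and masses are not known exactly. Their poses are not given: they have to be found in the camera images.
- clamp: Pane clamp: fixed hardwood housing 180 wide (y) x 98 mm high; two glass panes up to 128 mm high stand on its front ledge. Origin: centre of its underside, on the work surface. z up, +x out of its BACK, away from the robot (turned up to 0.25 rad). Extends from x = -62 (ledge) and -36 (body) to +36 mm (back). The window in the back is 76 mm wide (y -38 to 38) and 26 mm high (z 43 to 69).
- hood (a point): Middle of the outer edge of the steel hood over the window: clamp x = +50, y = 0, z = 73 mm. The hood is 100 mm wide, z 71 to 75 mm, and sticks out 15 mm from the back. Axes as the clamp.
- strip_mid (a point): Point in the middle of the window on the lock strip's face (NOT the hole): clamp x = +17, y = 0, z = 55 mm, 18 mm inside the window. The flat strip, 26 mm thick, fills the whole window. It has one square through hole 13 x 13 mm, centre at z = 55 mm and anywhere from y = -26 to +26 mm; nothing outside shows where. Behind it is free space to clamp x = -28 mm. Axes as the clamp.
- strip_edge (a point): Point on the lock strip's face at the window's +y end: clamp x = +17, y = +38, z = 55 mm. How the strip behaves: pressed inward it starts to give at 2 N, then 1.5 N per mm, to a hard stop after 5 mm (9.5 N), and springs slowly back (damped); sideways it is held by about 12 N of friction. Axes as the clamp.
- pin_grip (a point): Centre of the wooden handle of the loose lock pin (55 to 115 g), lying on the work surface. Handle 46 long (own x), 18 wide (y), 32 mm high; z up. From its end at x = -23 mm a shaft 20 mm in diameter runs along own -x (at first roughly towards the robot) to a flat shoulder at x = -83, then a rod 10 mm in diameter, 34 mm long. All on one axis through this point.
- pin_tip (a point): Tip of the lock pin's rod, 117 mm from the handle's centre along the pin's own -x; same axes as pin_grip. The last 4 mm taper to a 5 mm flat. Fully home (shoulder on the strip) the tip is 34 mm past the strip's face.
- bottle_red: Bystander: small bottle with tall red cap, 32 mm across, 112 mm high; origin at its underside.
- jar_umber: Bystander: wide glass jar with lid, 72 mm across, 78 mm high; origin at its underside.
- jar_white_1: Bystander: tall glass jar with white lid, 60 mm across, 88 mm high; origin at its underside.
- pin: The lock pin as a whole; origin at the centre of the underside of its handle, 16 mm below pin_grip, same axes.
Things that resemble listed ones, but are neither listed nor needed, are in the scene too. Leave any red look-alike of the pin alone.

How it is judged (in metres and radians):
On the way, in this order (a step that is already met when the one before it is completed fails the run):
1. the lock pin is lifted off the work surface (its handle's centre above 40 mm) (height (world z) of pin_grip above 0.04 m), for 0.2 s.
2. the tip is in the strip's hole, at least 12 mm past the strip's face (x of pin_tip in the frame of clamp below 0.005 m and y of pin_tip in the frame of clamp between -0.036 and 0.036 m and z of pin_tip in the frame of clamp between 0.043 and 0.069 m), for 0.1 s.
At the end, for the whole second after the job is handed in: the pin is home in the hole of the strip: its tip at least 28 mm past the strip's face (34 mm is fully home), within the window's width and height, the pin within 0.2 rad of square to the strip, released and at rest (x of pin_tip in the frame of clamp below -0.011 m and y of pin_tip in the frame of clamp between -0.036 and 0.036 m and z of pin_tip in the frame of clamp between 0.043 and 0.069 m and angle between the x axis of pin_grip and the x axis of clamp, either way round below 0.2 rad and linear speed of pin below 0.02 m/s); the robot touches nothing.
It fails at once if the pin presses on the clamp or its strip with more than 30 N (contact force between pin and clamp above 30 N).
It fails at once if the robot itself strikes the clamp with more than 30 N (contact force between any of the arm, the fingers and clamp above 30 N).
It fails at once if the small red-capped bottle is moved more than 30 mm (distance of bottle_red from where it was at the start of the episode above 0.03 m).
It fails at once if the wide jar is moved more than 30 mm (distance of jar_umber from where it was at the start of the episode above 0.03 m).
It fails at once if the tall white-lidded jar is moved more than 30 mm (distance of jar_white_1 from where it was at the start of the episode above 0.03 m).
It also fails if it takes over 61 s, if anything falls off the work surface, if the arm or the gripper's body presses on something with over 40 N, if the wrist force passes 120 N, or if a joint passes its speed limit or range.

ROBOT

A 6-joint arm with a two-finger parallel gripper is mounted at the origin on a cart in front of the work surface, level with it; the furniture and walls round the work are solid. World frame = base frame: x ahead of the robot, y to its left, z up, the work surface at z = 0. Lengths are in mm, angles in rad, forces in N, time in s.
With the tool pointing down it reaches from about 350 to 875 mm from the base axis. Payload 4.2 kg.
Tool frame: the origin (TCP) lies at the very end of the fingers, on their centre line; the grasp point (between the pads) lies 19 mm behind it (bot.tcp_to_grasp is the distance from the TCP to the grasp point, in mm); z points along the fingers, y is the direction in which the jaws open and shut (so a half turn about z gives the same grasp; the last joint's range is limited). The gripper opens to 85 mm and grips with 20 to 120 N. Pads are 22 mm wide; open, the fingers measure 114 mm over their backs; the gripper's body (76 mm by 85 mm) begins 54 mm behind the grasp point. The pads swing forward as they close: fully open they stand 13 mm farther back than shut.
Start: joints at [1.491, 0.385, 0.008, 0, -1.194, -0.259], TCP at [207.689, 589.461, 198.712] pointing down, gripper open.
Joint ranges: [-3.14, 3.14], [-1.21, 2.06], [-1.07, 1.41], [-3.16, 2.05], [-2.99, -0.16], [-3.1, 3.1]. Speed limits (rad/s): [2.79, 2.79, 3.14, 3.14, 3.14, 3.14].

INTERFACE

Orientations are given as a rotation vector (axis times angle).
In Python, from bench import bot gives the robot as it stands.
- The arm moves only by the shell command python3 -m pendant 'ROWS'. ROWS is JSON, a list of rows, each an object with "travel": the shift along the tool's x, y, z in cm, a list of three; "rot": the turn, a rotation vector about the tool's x, y, z in degrees, a list of three; "jaw": the closure in counts, from 0 (fully open) to 255 (shut). In form: [{"travel": [tx, ty, tz], "rot": [wx, wy, wz], "jaw": jaw}, ...]. A call has 1 to 20 rows; each row shifts and turns the commanded pose from where the row before left it, along the tool's axes as they then stand; what a row does not reach is not made up. A row lasts 1/8 s, in which the tool goes at most 62.5 mm and 10.7 degrees, less where a joint would pass 70% of its speed; a pose out of reach is approached as far as the arm can. A call with a gripper value outside its range is refused whole. The fingers move at their own pace and stop on an object; the grip force is fixed at half the most. Time passes only in rows, so rows that do not move let the fingers close. It gives the time, the measured TCP pose, the force and the opening at its end, in the units of the state.
- bot.get_obs(): the state, without advancing time (a new reading comes with each control period).
- bot.camera(name): name is "scene" or "side" or "wrist"; returns a dict with "image" (420x560x3 uint8, blue, green, red), "intrinsics" (3x3 intrinsics, pixels), "eye" and "rotation" of the camera in the world. Camera axes: x right, y up, looking along -z (the intrinsics and any distortion apply to the point x, -y, -z); pixel columns grow to the right and rows downward; lengths in mm; the calibration is good to about 2 mm. A picture is of the moment at which its call begins. There is no depth.
- bot.sign_off(): hands the job in, once; it reports no verdict.
The state is a dict: "t": time; "qpos": joint angles; "qvel": joint speeds; "effort": joint torques, N m; "tcp_pos": TCP position; "orientation": TCP orientation; "contact_force": force on the tool from outside, world axes, zero at the start; "wrist_torque": the same for the moment, N m; "grip_width": opening from 0.0 (shut) to 1.0 (fully open).
Only numpy, scipy, OpenCV 4.12 (cv2) and the standard library are available. Lean on these libraries where they do the work, as an engineer would, in place of code of your own. Each camera call takes 0.05 s, during which the arm holds its last target.

## Working session

There is one attempt and no reset: what is moved stays moved. The work goes in short steps, Python scripts to look and compute and a shell command to move; the robot and the scene stay as the last step left them, time stands still between calls to the robot, and variables do not carry over. Pictures are saved under pics/ and viewed, and the job is handed in when it is done.

```bash
ls; mkdir -p pics; python3 - <<'E'
from bench import bot
import cv2
print(bot.get_obs())
for n in ["scene","side","wrist"]:
    c=bot.camera(n); cv2.imwrite(f"pics/{n}0.png",c["image"]); print(n,c["intrinsics"],c["eye"],c["rotation"],[k for k in c])
E
```

```text
pics
{'t': 0.0, 'qpos': array([ 1.49059755e+00,  3.85578091e-01,  6.62852179e-03, -4.89516031e-04,
       -1.19400099e+00, -2.58561674e-01]), 'qvel': array([-0.00015163, -0.0030756 ,  0.00019752, -0.00039204,  0.00015251,
       -0.0015927 ]), 'effort': array([ 4.06829940e-04, -3.92294955e+01,  1.88401258e+01,  4.18608114e+00,
       -4.53083689e-03, -4.25014434e-06]), 'tcp_pos': array([207.49182883, 588.86033716, 197.61112611]), 'orientation': array([ 3.09443194e+00, -5.29493817e-01, -4.10179482e-04]), 'contact_force': array([ 0.23585815, -0.34040451,  0.97614155]), 'wrist_torque': array([0.00593358, 0.02384094, 0.08273244]), 'grip_width': 0.9968804816991476}
scene [[396.30982626   0.         279.59291574]
 [  0.         396.30982626 219.945595  ]
 [  0.           0.           1.        ]] [488.77707046 541.3432504  855.7871399 ] [ 0.06505956 -0.96770347 -2.79751027] ['image', 'intrinsics', 'eye', 'rotation']
side [[494.9349724    0.         286.80022178]
 [  0.         494.9349724  209.05940397]
 [  0.           0.           1.        ]] [ 146.54693971 -394.08994061  948.75531344] [ 0.52267699 -0.25197269 -0.87307649] ['image', 'intrinsics', 'eye', 'rotation']
wrist [[347.46653551   0.         281.0566278 ]
 [  0.         347.46653551 211.78398053]
 [  0.           0.           1.        ]] [283.41303901 562.5365636  372.82432287] [-0.21863186  0.30516885 -1.89058571] ['image', 'intrinsics', 'eye', 'rotation']
```

View pics/scene0.png

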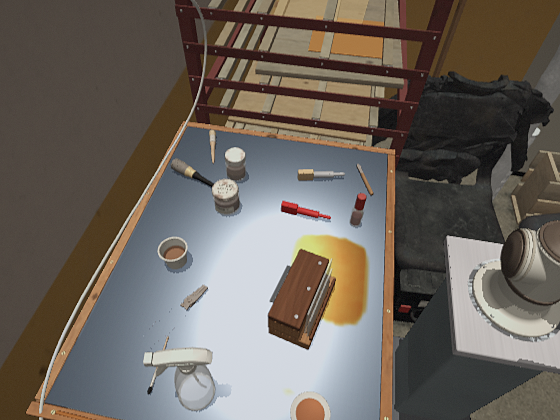

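View pics/side0.png

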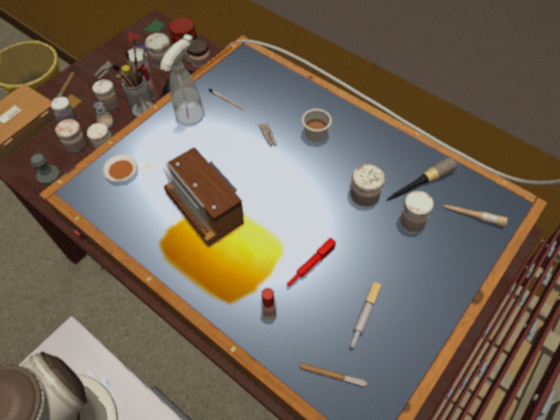

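View pics/wrist0.png

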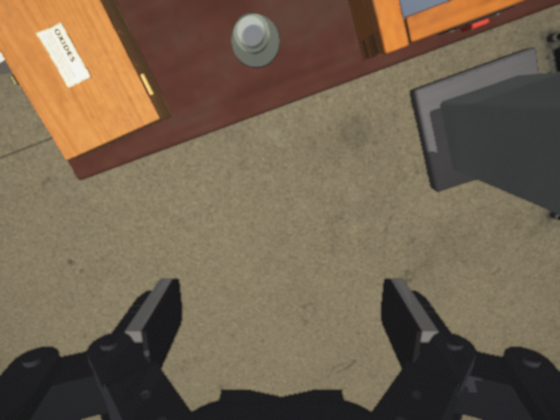

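```bash
cat > h.py <<'E'
import numpy as np, cv2
from scipy.spatial.transform import Rotation as R
from bench import bot
CAL={"scene":(np.array([[396.30982626,0,279.59291574],[0,396.30982626,219.945595],[0,0,1]]),np.array([488.77707046,541.3432504,855.7871399]),np.array([0.06505956,-0.96770347,-2.79751027])),
"side":(np.array([[494.9349724,0,286.80022178],[0,494.9349724,209.05940397],[0,0,1]]),np.array([146.54693971,-394.08994061,948.75531344]),np.array([0.52267699,-0.25197269,-0.87307649]))}
def ray(cal,u,v):
    K,e,r=cal; d=np.linalg.inv(K)@[u,v,1]; return np.array(e),R.from_rotvec(r).apply([d[0],-d[1],-d[2]])
def onz(cal,u,v,z):
    e,d=ray(cal,u,v); return e+d*(z-e[2])/d[2]
def proj(cal,P):
    K,e,r=cal; p=R.from_rotvec(r).inv().apply(np.atleast_2d(P)-e); p=p*[1,-1,-1]; q=p@K.T; return q[:,:2]/q[:,2:]
def tri(obs):
    A=np.zeros((3,3));b=np.zeros(3)
    for cal,u,v in obs:
        e,d=ray(cal,u,v); d/=np.linalg.norm(d); M=np.eye(3)-np.outer(d,d); A+=M;b+=M@e
    return np.linalg.solve(A,b)
def crop(img,u0,v0,u1,v1,f,name):
    cv2.imwrite(name,cv2.resize(img[v0:v1,u0:u1],None,fx=f,fy=f,interpolation=cv2.INTER_CUBIC))
E
python3 - <<'E'
from h import *
s=cv2.imread("pics/scene0.png");d=cv2.imread("pics/side0.png")
crop(s,280,150,380,230,7,"pics/c1.png");crop(d,330,270,400,360,6,"pics/c2.png")
crop(s,250,230,370,350,5,"pics/c3.png");crop(d,150,140,260,250,5,"pics/c4.png")
E
```

```text
(no output)
```

View pics/c1.png

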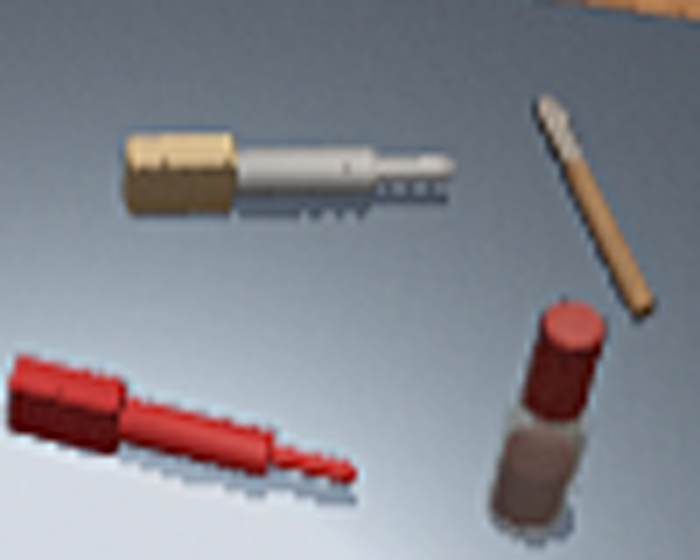

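View pics/c2.png

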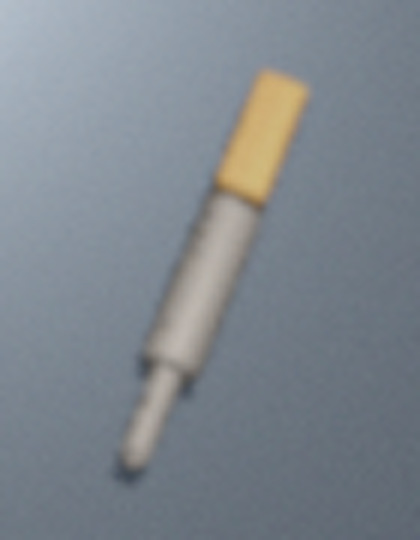

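View pics/c3.png

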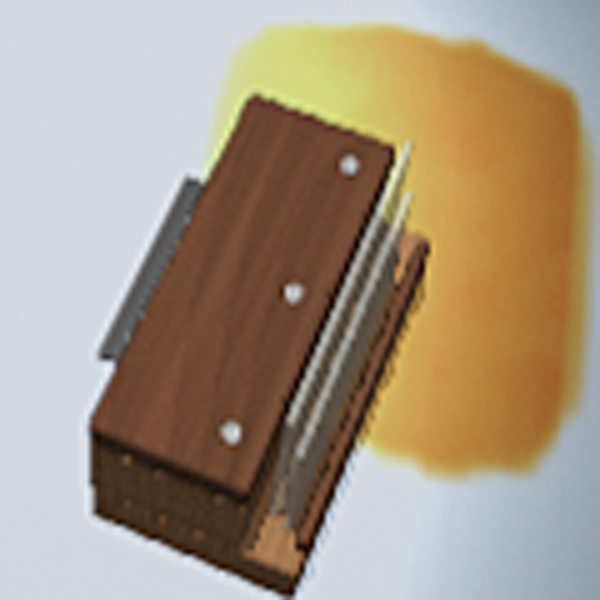

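View pics/c4.png

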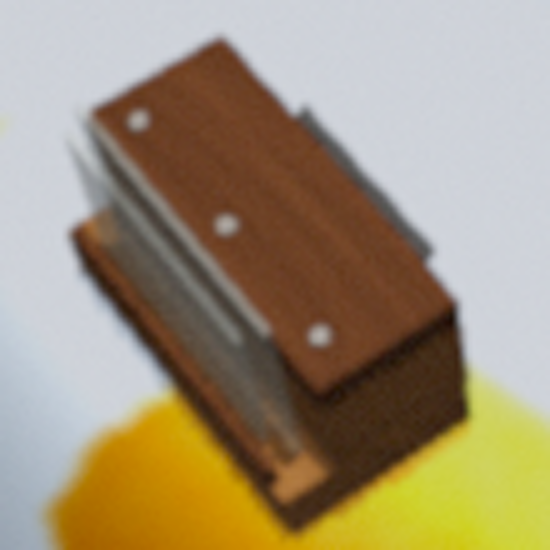

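```bash
python3 - <<'E'
from h import *
S=CAL["scene"];D=CAL["side"]
print("clamp top scene")
a=[onz(S,250+x/5,230+y/5,98) for x,y in [(255,95),(395,150),(250,495),(93,430)]]
b=[onz(D,150+x/5,140+y/5,98) for x,y in [(222,38),(93,110),(318,393),(455,305)]]
for q in(a,b):
    q=np.array(q);print(q.round(1),q.mean(0), [np.linalg.norm(q[i]-q[(i+1)%4]).round(1) for i in range(4)])
print("hood edge",[tri([(S,250+190/5,230+180/5)])if 0 else onz(S,250+x/5,230+y/5,75).round(1) for x,y in [(192,180),(102,355)]],
 [onz(D,150+x/5,140+y/5,75).round(1) for x,y in [(303,108),(430,252)]])
print("pin: tip, shoulder, handle front top edge centre")
p=lambda x,y:(280+x/7,150+y/7); q=lambda x,y:(330+x/6,270+y/6)
print("tip",onz(S,*p(455,166),16),onz(D,*q(130,468),16),tri([(S,*p(455,166)),(D,*q(130,468))]))
print("handle top corners S",[onz(S,*p(x,y),32).round(1) for x,y in[(130,135),(234,135),(238,180),(126,182)]])
print("handle top corners D",[onz(D,*q(x,y),32).round(1) for x,y in[(262,70),(310,92),(265,203),(218,183)]])
print("bottle",onz(S,*p(575,325),112),onz(D,268,292,112))
print("jar white",onz(S,235,155,88),onz(D,418,203,88),"jar",onz(S,225,188,78),onz(D,367,177,78))
print("corner jar cup",onz(S,173,250,50), "red handle", onz(S,*p(65,375),32),onz(D,328,246,32),"red tip",onz(S,*p(350,472),16))
print("spray top",onz(S,178,355,180))
E
```

```text
clamp top scene
[[521.1  29.1  98. ]
 [454.5  46.2  98. ]
 [493.9 219.7  98. ]
 [561.1 204.6  98. ]] [507.66650509 124.91125764  98.        ] [np.float64(68.7), np.float64(177.9), np.float64(68.9), np.float64(180.0)]
[[563.  198.1  98. ]
 [499.6 213.7  98. ]
 [455.7  40.   98. ]
 [521.6  25.   98. ]] [509.97525888 119.22446118  98.        ] [np.float64(65.3), np.float64(179.2), np.float64(67.6), np.float64(178.0)]
hood edge [array([543.4,  65.6,  75. ]), array([566.5, 159.8,  75. ])] [array([568.1, 158.1,  75. ]), array([545.4,  62.5,  75. ])]
pin: tip, shoulder, handle front top edge centre
tip [ 436.76611356 -318.13999394   16.        ] [ 439.02660972 -318.1259823    16.        ] [ 437.74239625 -317.89468593   16.82183489]
handle top corners S [array([ 573.5, -292.5,   32. ]), array([ 530.6, -301.3,   32. ]), array([ 525.5, -275.5,   32. ]), array([ 570.9, -265. ,   32. ])]
handle top corners D [array([ 571.6, -278. ,   32. ]), array([ 574.9, -294.8,   32. ]), array([ 532.9, -304.5,   32. ]), array([ 529.1, -288.7,   32. ])]
bottle [ 393.6315324  -148.52662664  112.        ] [ 398.48686785 -149.967606    112.        ]
jar white [ 752.11655634 -255.79081088   88.        ] [ 750.88401965 -259.82625384   88.        ] jar [ 749.32653527 -137.2150344    78.        ] [ 747.30965107 -137.4647369    78.        ]
corner jar cup [827.43281272  60.36344249  50.        ] red handle [ 577.86116213 -156.66065267   32.        ] [ 579.80968943 -158.95962548   32.        ] red tip [ 462.88307685 -143.53640028   16.        ]
spray top [690.37593938 340.03038246 180.        ]
```

Two things resemble the pin: the wooden-handled one (scene 307,174; side 375,290) and an all-red one (scene 305,210; side 312,262). The wooden handle with its steel shaft and rod fits the description, and the enlarged crops confirm it. The clamp is centred near (508,122) with yaw about -0.234. The pin's handle is near (552,-291) with yaw about 0.23.

```bash
cat >> h.py <<'E'
def to(P,yaw=None):
    o=bot.get_obs(); T=R.from_rotvec(o["orientation"]); m=T.as_matrix()
    print("t",round(o["t"],2),"tcp",o["tcp_pos"].round(1),"xaxis",m[:,0].round(3),"zaxis",m[:,2].round(3),"F",o["contact_force"].round(2),"grip",round(o["grip_width"],3),"q",o["qpos"].round(2))
    print(" delta tool cm",(m.T@(np.array(P)-o["tcp_pos"])/10).round(2))
    if yaw is not None:
        G=np.array([[np.cos(yaw),np.sin(yaw),0],[np.sin(yaw),-np.cos(yaw),0],[0,0,-1.]]).T
        G=np.column_stack([[np.cos(yaw),np.sin(yaw),0],[np.sin(yaw),-np.cos(yaw),0],[0,0,-1]])
        print(" rot tool deg",np.degrees((T.inv()*R.from_matrix(G)).as_rotvec()).round(2))
E
python3 -m pendant '[{"travel":[3.09,3.58,0],"rot":[0,0,0],"jaw":0},{"travel":[3.09,3.58,0],"rot":[0,0,0],"jaw":0},{"travel":[3.09,3.58,0],"rot":[0,0,0],"jaw":0},{"travel":[3.09,3.58,0],"rot":[0,0,0],"jaw":0},{"travel":[3.09,3.58,0],"rot":[0,0,0],"jaw":0},{"travel":[3.09,3.58,0],"rot":[0,0,0],"jaw":0},{"travel":[3.09,3.58,0],"rot":[0,0,0],"jaw":0},{"travel":[3.09,3.58,0],"rot":[0,0,0],"jaw":0},{"travel":[3.09,3.58,0],"rot":[0,0,0],"jaw":0},{"travel":[3.09,3.58,0],"rot":[0,0,0],"jaw":0},{"travel":[3.09,3.58,0],"rot":[0,0,0],"jaw":0},{"travel":[3.09,3.58,0],"rot":[0,0,0],"jaw":0}]'
python3 -c "
from h import *
to([552,-291.5,150],0.23)"
```

```text
t: 1.65
tcp_pos: [414.8, 59.5, 198.8]
orientation: [-3.096, 0.529, -0.0]
contact_force: [0.6, -0.3, 1.0]
grip_width: 0.997
t 1.65 tcp [414.8  59.5 198.8] xaxis [ 0.943 -0.332  0.   ] zaxis [ 0.  0. -1.] F [ 0.6  -0.26  0.99] grip 0.997 q [ 0.53  0.02 -0.46 -0.   -1.09  0.7 ]
 delta tool cm [24.6  28.56  4.87]
 rot tool deg [-1.000e-02 -1.000e-02 -3.257e+01]
```

```bash
python3 -m pendant '[{"travel":[2.73,3.17,0],"rot":[0,0,0],"jaw":0},{"travel":[2.73,3.17,0],"rot":[0,0,0],"jaw":0},{"travel":[2.73,3.17,0],"rot":[0,0,0],"jaw":0},{"travel":[2.73,3.17,0],"rot":[0,0,0],"jaw":0},{"travel":[2.73,3.17,0],"rot":[0,0,0],"jaw":0},{"travel":[2.73,3.17,0],"rot":[0,0,0],"jaw":0},{"travel":[2.73,3.17,0.5],"rot":[0,0,0],"jaw":0},{"travel":[2.73,3.17,0.5],"rot":[0,0,0],"jaw":0},{"travel":[2.73,3.17,0.5],"rot":[0,0,0],"jaw":0},{"travel":[0,0,0.5],"rot":[0,0,-8.14],"jaw":0},{"travel":[0,0,0.5],"rot":[0,0,-8.14],"jaw":0},{"travel":[0,0,0.5],"rot":[0,0,-8.14],"jaw":0},{"travel":[0,0,0.5],"rot":[0,0,-8.14],"jaw":0},{"travel":[0,0,0],"rot":[0,0,0],"jaw":0},{"travel":[0,0,0],"rot":[0,0,0],"jaw":0}]'
python3 -c "
from h import *
to([552,-291.5,150],0.23)
c=bot.camera('wrist');cv2.imwrite('pics/w1.png',c['image']);print(c['eye'],c['rotation'])
c=bot.camera('side');crop(c['image'],300,200,440,340,4,'pics/s1.png')"
```

```text
t: 3.52
tcp_pos: [551.6, -289.7, 163.7]
orientation: [3.121, 0.357, -0.0]
contact_force: [-0.4, 0.3, 0.2]
grip_width: 1.002
t 3.52 tcp [ 551.6 -289.7  163.7] xaxis [ 0.974  0.226 -0.   ] zaxis [-0. -0. -1.] F [-0.36  0.29  0.18] grip 1.002 q [-0.22  0.41 -0.05  0.   -1.12  2.02]
 delta tool cm [0.   0.18 1.37]
 rot tool deg [ 0.    0.   -0.14]
[ 629.90794705 -271.19264308  338.82737425] [-0.27103687  0.21594505 -1.3301705 ]
```

View pics/w1.png

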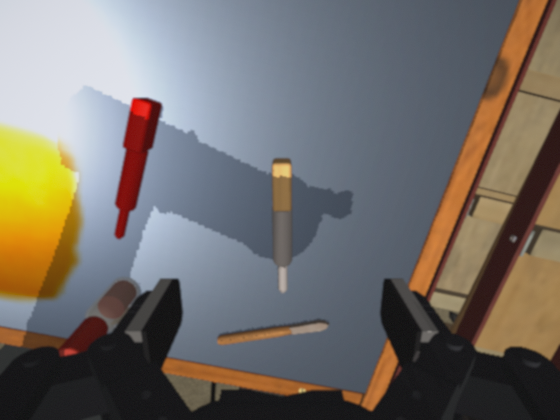

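```bash
python3 -c "
from h import *
c=bot.camera('wrist');cal=(c['intrinsics'],c['eye'],c['rotation']);crop(c['image'],250,150,320,300,4,'pics/w2.png')
print('tip',onz(cal,283,291,16),'top near mid',onz(cal,282.5,211,32),'top far',onz(cal,282,163,32))
"
```

```text
tip [ 439.60753485 -317.50078102   16.        ] top near mid [ 531.55548308 -295.33709532   32.        ] top far [ 575.23666684 -284.63803222   32.        ]
```

View pics/w2.png

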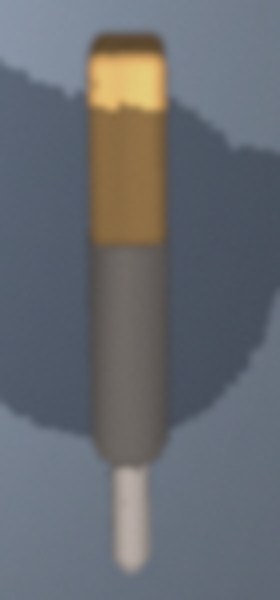

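```bash
python3 -m pendant '[{"travel":[0.08,0.15,2],"rot":[0,0,-0.5],"jaw":0},{"travel":[0,0,3],"rot":[0,0,0],"jaw":0},{"travel":[0,0,3],"rot":[0,0,0],"jaw":0},{"travel":[0,0,3],"rot":[0,0,0],"jaw":0},{"travel":[0,0,2],"rot":[0,0,0],"jaw":0},{"travel":[0,0,1.5],"rot":[0,0,0],"jaw":0},{"travel":[0,0,1],"rot":[0,0,0],"jaw":0},{"travel":[0,0,0.4],"rot":[0,0,0],"jaw":0},{"travel":[0,0,0],"rot":[0,0,0],"jaw":0},{"travel":[0,0,0],"rot":[0,0,0],"jaw":0}]'
python3 -c "
from h import *
to([552.7,-291,4],0.236)
c=bot.camera('side');crop(c['image'],300,200,440,340,4,'pics/s2.png')"
```

```text
t: 4.92
tcp_pos: [553.2, -291.1, 5.5]
orientation: [3.119, 0.373, 0.002]
contact_force: [0.7, -0.4, 0.5]
grip_width: 0.997
t 4.92 tcp [ 553.2 -291.1    5.5] xaxis [0.972 0.236 0.001] zaxis [ 0.001 -0.    -1.   ] F [ 0.67 -0.38  0.53] grip 0.997 q [-0.23  0.57 -0.22  0.   -0.78  2.03]
 delta tool cm [-0.04 -0.03  0.15]
 rot tool deg [ 0.04 -0.07  0.13]
```

View pics/s2.png

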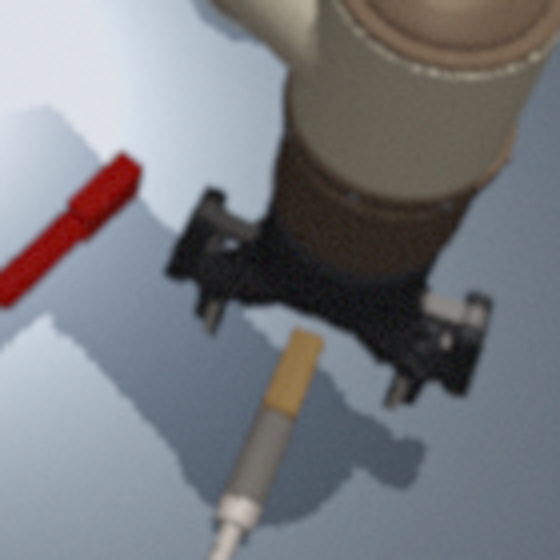

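The pin lies between the open fingers, handle at about crop (295,375). I'll close on it.

```bash
python3 -m pendant '[{"travel":[0,0,0.1],"rot":[0,0,0],"jaw":0},{"travel":[0,0,0],"rot":[0,0,0],"jaw":255},{"travel":[0,0,0],"rot":[0,0,0],"jaw":255},{"travel":[0,0,0],"rot":[0,0,0],"jaw":255},{"travel":[0,0,0],"rot":[0,0,0],"jaw":255},{"travel":[0,0,0],"rot":[0,0,0],"jaw":255},{"travel":[0,0,0],"rot":[0,0,0],"jaw":255},{"travel":[0,0,0],"rot":[0,0,0],"jaw":255}]'
python3 -m pendant '[{"travel":[0,0,-1],"rot":[0,0,0],"jaw":255},{"travel":[0,0,-2],"rot":[0,0,0],"jaw":255},{"travel":[0,0,-3],"rot":[0,0,0],"jaw":255},{"travel":[0,0,-4],"rot":[0,0,0],"jaw":255},{"travel":[0,0,-4],"rot":[0,0,0],"jaw":255},{"travel":[0,0,-2],"rot":[0,0,0],"jaw":255},{"travel":[0,0,0],"rot":[0,0,0],"jaw":255},{"travel":[0,0,0],"rot":[0,0,0],"jaw":255}]'
python3 -c "
from h import *
to([552.7,-291,4],0.236)
c=bot.camera('side');cv2.imwrite('pics/s3f.png',c['image']);
c=bot.camera('wrist');cv2.imwrite('pics/w3.png',c['image']);"
```

```text
t: 5.98
tcp_pos: [552.7, -290.9, 3.7]
orientation: [-3.119, -0.373, 0.0]
contact_force: [-0.4, 0.1, 0.8]
grip_width: -0.004
t: 6.98
tcp_pos: [551.9, -290.6, 162.8]
orientation: [-3.118, -0.373, 0.002]
contact_force: [-0.0, 0.3, -0.6]
grip_width: 0.002
t 6.97 tcp [ 551.9 -290.6  162.8] xaxis [ 0.972  0.236 -0.001] zaxis [-0.002  0.001 -1.   ] F [-0.01  0.28 -0.57] grip 0.002 q [-0.23  0.41 -0.05 -0.   -1.12  2.03]
 delta tool cm [ 0.08  0.08 15.88]
 rot tool deg [-0.07  0.07  0.11]
```

View pics/s3f.png

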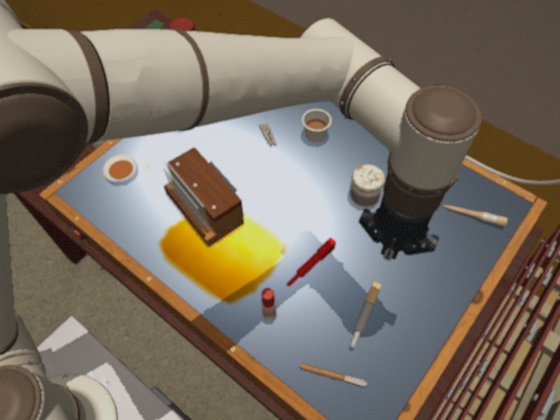

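View pics/w3.png

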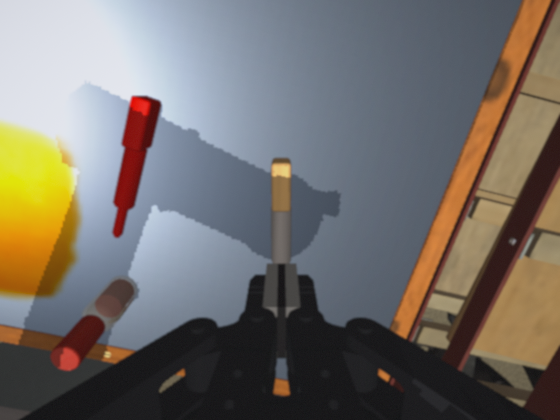

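```bash
python3 -c "
from h import *
o=bot.get_obs();c=bot.camera('wrist');cal=(c['intrinsics'],c['eye'],c['rotation'])
m=R.from_rotvec(o['orientation']).as_matrix()
print('tcp px',proj(cal,o['tcp_pos']),'grasp',proj(cal,o['tcp_pos']-19*m[:,2]),'-50',proj(cal,o['tcp_pos']-50*m[:,2]))
crop(c['image'],230,140,330,300,4,'pics/w4.png')
I=c['image'];print(c['eye'],o['tcp_pos'])
d=bot.camera('side');crop(d['image'],320,160,460,300,5,'pics/s4.png');print('side tcp',proj(CAL['side'],o['tcp_pos']))
print('pin pred', proj(cal,[[439.6,-317.5,16],[531.5,-295.3,32],[575.2,-284.6,32]]))
"
```

```text
tcp px [[281.77754663 250.01282972]] grasp [[281.83345335 265.99697734]] -50 [[281.95470025 300.66236721]]
[ 630.42557992 -271.50017824  337.06566265] [ 551.83154325 -290.66355193  162.16547351]
side tcp [[384.57848199 263.7210766 ]]
pin pred [[281.27906043 291.3453895 ]
 [281.45188925 211.18659026]
 [281.40101519 162.92482091]]
```

View pics/w4.png

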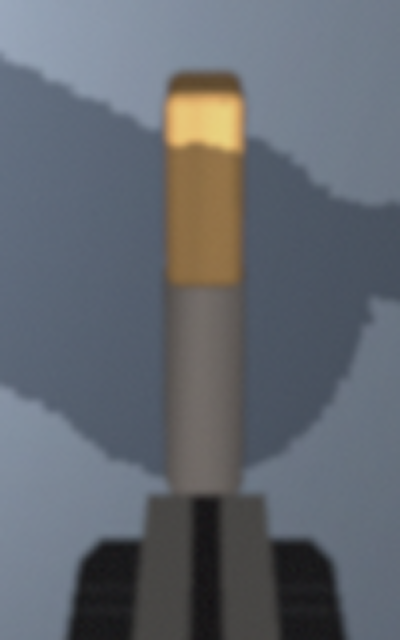

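View pics/s4.png

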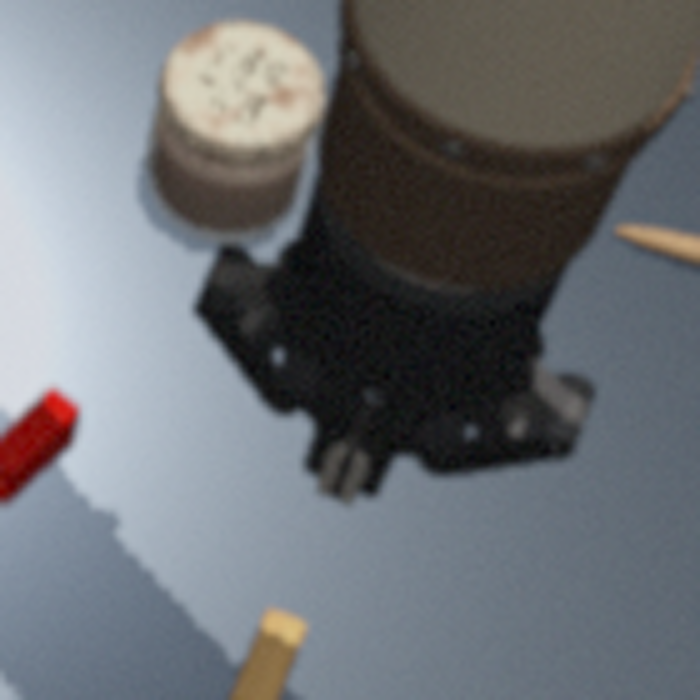

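```bash
python3 -c "
from h import *
o=bot.get_obs();c=bot.camera('wrist');cal=(c['intrinsics'],c['eye'],c['rotation'])
p=tri([(cal,281.5,264.5),(CAL['side'],388.5,260)]);m=R.from_rotvec(o['orientation']).as_matrix()
print(p,m.T@(p-o['tcp_pos']))
d=bot.camera('scene');cv2.imwrite('pics/sc4.png',d['image']);print(proj(CAL['scene'],o['tcp_pos']))
"
```

```text
[ 552.54771421 -292.53555444  179.72161123] [-1.54138487e-02  1.76252860e+00 -1.72992621e+01]
[[309.07933356 135.84023257]]
```

View pics/sc4.png

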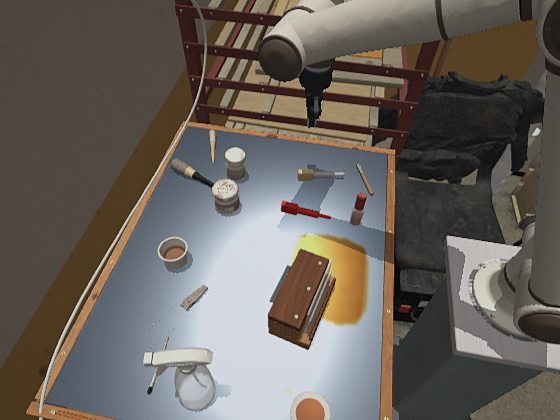

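```bash
python3 -c "
from h import *
print(bot.tcp_to_grasp,[a for a in dir(bot) if a[0]!='_'])
for z in (0,16,32,48,64): print(z,proj(CAL['side'],[552.7,-291,z]))
"; python3 -c "
from h import *
bot.camera" ; python3 - <<'E'
import cv2
a=cv2.imread('pics/s2.png');cv2.imwrite('pics/s2b.png',cv2.resize(a[160:460,140:520],None,fx=2,fy=2))
E
```

```text
18.700000000000003 ['MotionError', 'camera', 'get_obs', 'sign_off', 'tcp_to_grasp']
0 [[371.59156723 298.51075809]]
16 [[372.75037931 295.48511683]]
32 [[373.94124415 292.37578631]]
48 [[375.16551025 289.17924556]]
64 [[376.42460288 285.89177328]]
```

View pics/s2b.png

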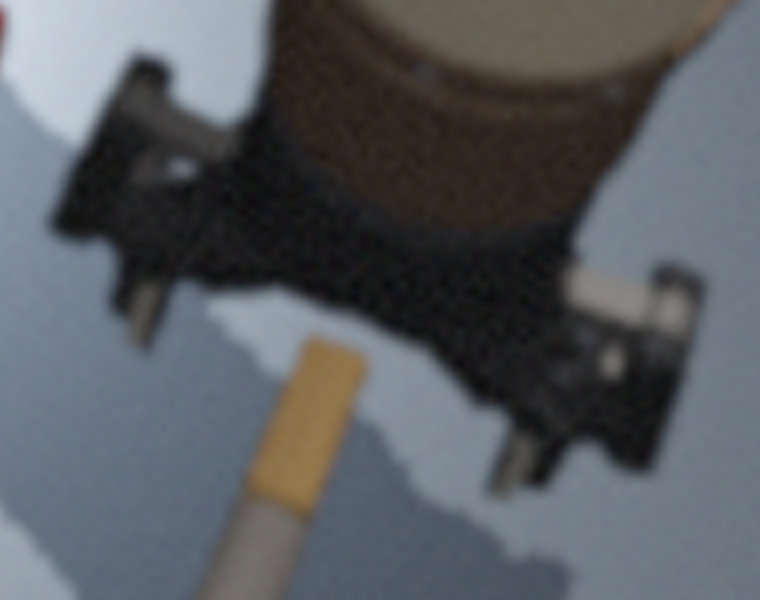

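```bash
python3 -c "
from h import *
o=bot.get_obs()
for k in (0,10,17,20,25,30,35): print(k,proj(CAL['scene'],o['tcp_pos']+[0,0,k]),proj(CAL['side'],o['tcp_pos']+[0,0,k]))
s=cv2.imread('pics/sc4.png');crop(s,285,70,345,150,8,'pics/sc5.png')
"
```

```text
0 [[309.00034404 135.69480235]] [[384.91202989 263.41850918]]
10 [[309.28695649 132.73755003]] [[385.87927174 260.88997694]]
17 [[309.49015441 130.64096452]] [[386.56774888 259.09018238]]
20 [[309.57789672 129.73564405]] [[386.86574361 258.31117423]]
25 [[309.72502049 128.21762868]] [[387.36637091 257.00245062]]
30 [[309.87326347 126.68806532]] [[387.87202473 255.68058683]]
35 [[310.02263849 125.1468217 ]] [[388.38278116 254.34538396]]
```

View pics/sc5.png

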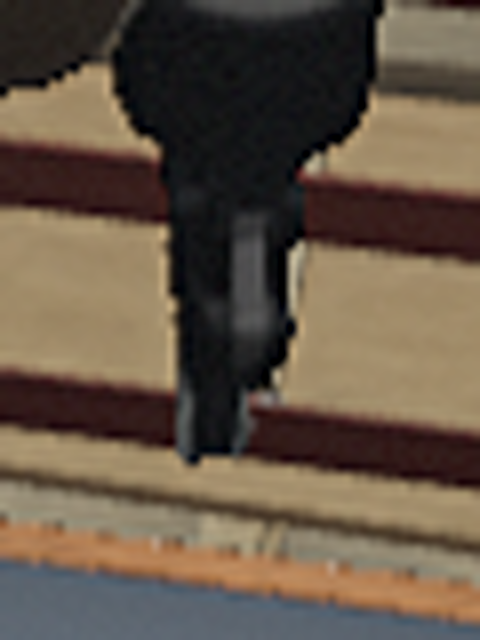

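```bash
python3 -c "
from h import *
o=bot.get_obs();c=bot.camera('wrist');cal=(c['intrinsics'],c['eye'],c['rotation']);S=CAL['scene'];D=CAL['side']
m=R.from_rotvec(o['orientation']).as_matrix()
a=(S,311.9,127.2);b=(D,388.5,260);w=(cal,281.5,264.5)
for q in ([a,b],[a,w],[b,w],[a,b,w]):
  p=tri(q);print(p,m.T@(p-o['tcp_pos']))
print('tool axes in world, cam offset',m.T@(c['eye']-o['tcp_pos']), c['intrinsics'])
"
```

```text
[ 547.70716233 -295.47261772  188.70353811] [ -5.64146854   3.33747811 -25.88716545]
[ 551.01611635 -292.10989141  187.33126327] [ -1.63054293   0.85144197 -24.51882952]
[ 552.57168917 -292.60590219  179.70740608] [ -0.22493097   1.70612739 -16.89762228]
[ 550.46312152 -293.83521751  185.45881467] [ -2.57230761   2.39896678 -22.64616739]
tool axes in world, cam offset [  80.48465801   -0.36315933 -175.11089655] [[347.46653551   0.         281.0566278 ]
 [  0.         347.46653551 211.78398053]
 [  0.           0.           1.        ]]
```

The fingers closed on nothing and the pin hasn't moved (handle still at wrist 282,187). Triangulating the shut fingertips puts them about 20–25 mm behind the reported TCP. I'll go lower, stepwise, and watch the force.

```bash
python3 -m pendant '[{"travel":[0,0.05,2],"rot":[0,0,0],"jaw":0},{"travel":[0,0,3],"rot":[0,0,0],"jaw":0},{"travel":[0,0,3],"rot":[0,0,0],"jaw":0},{"travel":[0,0,3],"rot":[0,0,0],"jaw":0},{"travel":[0,0,2],"rot":[0,0,0],"jaw":0},{"travel":[0,0,1.5],"rot":[0,0,0],"jaw":0},{"travel":[0,0,1],"rot":[0,0,0],"jaw":0},{"travel":[0,0,0.6],"rot":[0,0,0],"jaw":0},{"travel":[0,0,0.5],"rot":[0,0,0],"jaw":0},{"travel":[0,0,0],"rot":[0,0,0],"jaw":0}]'
python3 -c "
from h import *
to([552.7,-291,-12],0.236)
c=bot.camera('side');crop(c['image'],320,220,420,320,6,'pics/s5.png')"
```

```text
t: 8.57
tcp_pos: [552.8, -291.5, -2.3]
orientation: [3.119, 0.373, 0.0]
contact_force: [0.1, -0.2, 0.1]
grip_width: 0.999
t 8.57 tcp [ 552.8 -291.5   -2.3] xaxis [0.972 0.236 0.   ] zaxis [ 0. -0. -1.] F [ 0.08 -0.18  0.14] grip 0.999 q [-0.23  0.58 -0.22  0.   -0.77  2.04]
 delta tool cm [-0.   -0.05  0.97]
 rot tool deg [ 0.   -0.    0.13]
```

View pics/s5.png

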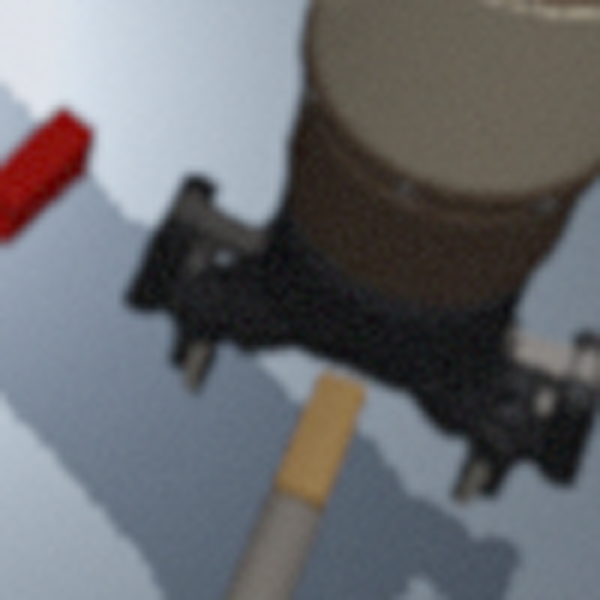

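```bash
python3 -m pendant '[{"travel":[0,-0.05,0.5],"rot":[0,0,0],"jaw":0},{"travel":[0,0,0.4],"rot":[0,0,0],"jaw":0},{"travel":[0,0,0],"rot":[0,0,0],"jaw":0}]'
python3 -m pendant '[{"travel":[0,0,0],"rot":[0,0,0],"jaw":255},{"travel":[0,0,0],"rot":[0,0,0],"jaw":255},{"travel":[0,0,0],"rot":[0,0,0],"jaw":255},{"travel":[0,0,0],"rot":[0,0,0],"jaw":255},{"travel":[0,0,0],"rot":[0,0,0],"jaw":255},{"travel":[0,0,0],"rot":[0,0,0],"jaw":255}]'
python3 -c "
from h import *
c=bot.camera('side');crop(c['image'],320,220,420,320,6,'pics/s6.png')"
```

```text
t: 9.0
tcp_pos: [552.3, -290.9, -11.8]
orientation: [-3.119, -0.373, 0.001]
contact_force: [0.9, -0.4, 0.4]
grip_width: 1.001
t: 9.75
tcp_pos: [552.8, -291.0, -11.0]
orientation: [3.119, 0.373, 0.001]
contact_force: [0.0, 0.9, 2.3]
grip_width: 0.187
```

View pics/s6.png

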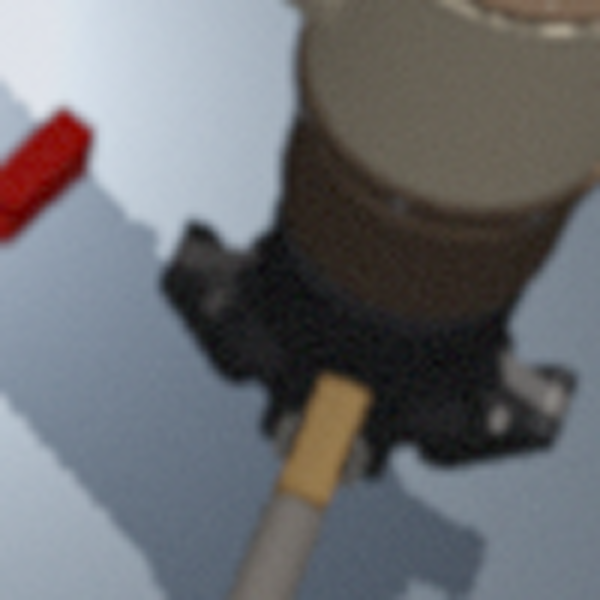

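```bash
python3 -m pendant '[{"travel":[0,0,-1],"rot":[0,0,0],"jaw":255},{"travel":[0,0,-2],"rot":[0,0,0],"jaw":255},{"travel":[0,0,-3],"rot":[0,0,0],"jaw":255},{"travel":[0,0,-4],"rot":[0,0,0],"jaw":255},{"travel":[0,0,-4],"rot":[0,0,0],"jaw":255},{"travel":[0,0,-3],"rot":[0,0,0],"jaw":255},{"travel":[0,0,-2],"rot":[0,0,0],"jaw":255},{"travel":[0,0,0],"rot":[0,0,0],"jaw":255},{"travel":[0,0,0],"rot":[0,0,0],"jaw":255}]'
python3 -c "
from h import *
to([650,90,160],-0.234)
c=bot.camera('side');crop(c['image'],300,180,440,320,5,'pics/s7.png')
c=bot.camera('wrist');cv2.imwrite('pics/w7.png',c['image'])
c=bot.camera('scene');crop(c['image'],250,60,390,180,5,'pics/sc7.png')"
```

```text
t: 10.92
tcp_pos: [551.9, -290.6, 177.6]
orientation: [-3.118, -0.373, 0.002]
contact_force: [0.4, -0.5, -0.5]
grip_width: 0.189
t 10.93 tcp [ 551.9 -290.6  177.6] xaxis [ 0.972  0.236 -0.001] zaxis [-0.002  0.001 -1.   ] F [ 0.43 -0.53 -0.55] grip 0.189 q [-0.23  0.4  -0.03 -0.   -1.15  2.03]
 delta tool cm [ 18.5  -34.67   1.79]
 rot tool deg [-0.06  0.1  27.04]
```

View pics/s7.png

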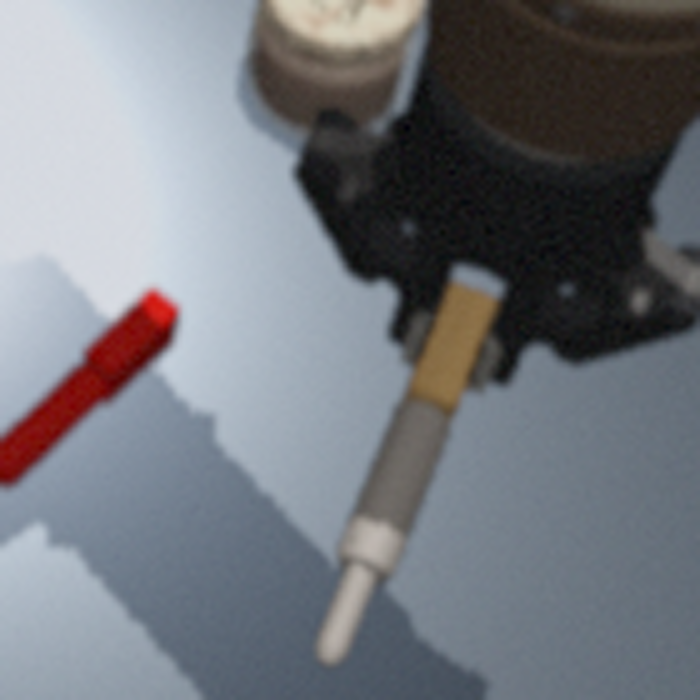

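View pics/w7.png

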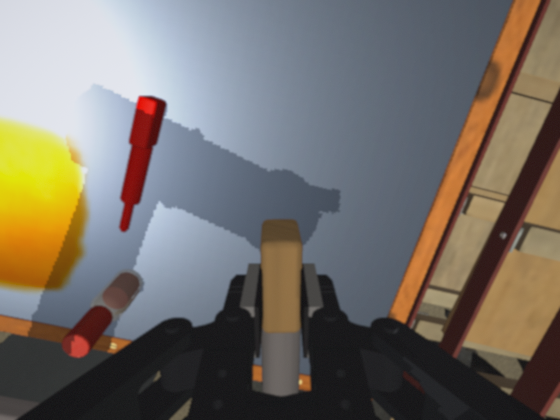

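View pics/sc7.png

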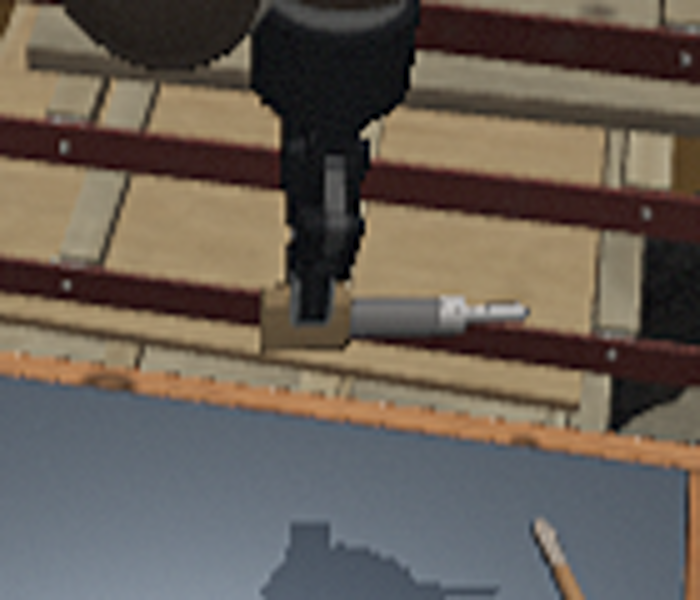

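The pin is held level: tip at scene crop (528,312), handle pinched between the pads. Next I'll measure the tip in the tool frame.

```bash
python3 -c "
from h import *
S=CAL['scene'];D=CAL['side'];o=bot.get_obs();m=R.from_rotvec(o['orientation']).as_matrix()
p=tri([(S,355.6,122.4),(D,366,312)]);print('tip',p,m.T@(p-o['tcp_pos']))
# predicted if rigid from pickup
pk=np.array([552.8,-291,-11]);mk=R.from_rotvec([3.119,.373,.001]).as_matrix()
for n,q in [('tip',[439,-317.9,16]),('grip',[552.7,-291,16])]:
  l=mk.T@(np.array(q)-pk);w=o['tcp_pos']+m@l;print(n,l,w,proj(S,w),proj(D,w))
"
```

```text
tip [ 438.65098005 -318.3485632   205.21917601] [-1.16709514e+02  5.58459490e-02 -2.76822738e+01]
tip [-116.91812889   -0.68146618  -27.06911046] [ 438.27281908 -317.6807426   204.60751559] [[355.10459096 122.36754184]] [[364.52498103 312.77902599]]
grip [-8.12913651e-02 -1.16680217e-02 -2.70000603e+01] [ 551.97089677 -290.77465202  204.27672822] [[310.36082541 123.18333322]] [[388.86892125 252.72277295]]
```

```bash
python3 -c "
from h import *
from scipy.optimize import least_squares
S=CAL['scene'];D=CAL['side']
s=lambda x,y:(250+x/5,230+y/5); d=lambda x,y:(150+x/5,140+y/5)
P=[]
for a,b in [((349,163),(320,335)),((293,291),(226,224)),((231,432),(137,120))]:
  p=tri([(S,*s(*a)),(D,*d(*b))]);P.append(p);print('screw',p)
v=P[2]-P[0];print('yaw',np.arctan2(-v[0],v[1]),np.linalg.norm(v))
B=np.array([[36,-90,98],[-36,-90,98],[-36,90,98],[36,90,98],[50,-50,75],[50,50,75.]])
os=np.array([s(*q) for q in [(255,95),(395,150),(250,495),(93,430),(192,180),(102,355)]])
od=np.array([d(*q) for q in [(455,305),(318,393),(93,110),(222,38),(430,252),(303,108)]])
def W(p):
  c,n=np.cos(p[2]),np.sin(p[2]);return B@np.array([[c,n,0],[-n,c,0],[0,0,1]])+[p[0],p[1],0]
f=lambda p:np.r_[(proj(S,W(p))-os).ravel(),(proj(D,W(p))-od).ravel()]
r=least_squares(f,[508,122,-.234],loss='soft_l1');print(r.x,r.fun.reshape(-1,2).round(1).tolist())
for nm,cal,ob in(('S',S,os),('D',D,od)):
  r=least_squares(lambda p:(proj(cal,W(p))-ob).ravel(),[508,122,-.234]);print(nm,r.x)
"
```

```text
screw [474.92179705  57.69696933  99.48402756]
screw [490.67798527 126.15461232  99.38138511]
screw [506.4362814  194.63727806  98.79501384]
yaw -0.22619470398662006 140.52147743273574
[ 5.08080767e+02  1.22577192e+02 -2.32821588e-01] [[-0.4, -0.9], [1.1, -0.9], [0.2, -0.6], [-1.0, -1.5], [-0.5, -1.3], [-0.8, -0.2], [-0.4, -0.7], [-2.4, 0.3], [-3.5, 0.6], [-0.9, -1.1], [-0.0, 0.1], [-0.4, -0.4]]
S [ 5.07197303e+02  1.24440183e+02 -2.28544754e-01]
D [ 5.09506518e+02  1.20234154e+02 -2.35910768e-01]
```

```bash
cat >> h.py <<'E'
O=np.array([508.,122.4,0]);TH=-0.231
EX=np.array([np.cos(TH),np.sin(TH),0]);EY=np.array([-np.sin(TH),np.cos(TH),0])
TIP=np.array([-116.9,-0.3,-27.3])
def tcpfor(x,y,z):  # tip target in clamp -> tcp
    return O+EX*(x+116.9)+EY*(y-0.3)+np.array([0,0,z-27.3])
def st():
    o=bot.get_obs();m=R.from_rotvec(o["orientation"]).as_matrix();w=o["tcp_pos"]+m@TIP-O
    print("t %.2f tip clamp x %.1f y %.1f z %.1f"%(o["t"],w@EX,w@EY,w[2]),"F x %.1f y %.1f z %.1f"%(o["contact_force"]@EX,o["contact_force"]@EY,o["contact_force"][2]),"yawerr %.3f"%(np.arctan2(m[1,0],m[0,0])-TH),"grip %.3f"%o["grip_width"])
E
python3 -m pendant '[{"travel":[0,0,0],"rot":[0,0,8.9],"jaw":255},{"travel":[0,0,0],"rot":[0,0,8.9],"jaw":255},{"travel":[0,0,0],"rot":[0,0,8.9],"jaw":255},{"travel":[0,0,0],"rot":[0,0,0],"jaw":255}]'
python3 -c "
from h import *
to(tcpfor(65,-27,150),TH);st();print(tcpfor(65,-27,55))"
```

```text
t: 11.58
tcp_pos: [552.4, -290.9, 177.8]
orientation: [-3.121, 0.354, 0.002]
contact_force: [-0.6, 0.1, -0.6]
grip_width: 0.19
t 11.57 tcp [ 552.4 -290.9  177.8] xaxis [ 0.975 -0.224 -0.002] zaxis [-0.002  0.    -1.   ] F [-0.64  0.11 -0.57] grip 0.19 q [-0.23  0.4  -0.02 -0.   -1.15  1.57]
 delta tool cm [  4.6  -36.46   5.51]
 rot tool deg [-0.    0.09  0.28]
t 11.57 tip clamp x 20.9 y -392.4 z 205.3 F x -0.6 y -0.0 z -0.6 yawerr 0.005 grip 0.190
[678.81799522  54.17894381  27.7       ]
```

```bash
python3 -m pendant '[{"travel":[0.5,-2,0],"rot":[0,0,0.28],"jaw":255},{"travel":[0.5,-4,0],"rot":[0,0,0],"jaw":255},{"travel":[0.5,-4,0],"rot":[0,0,0],"jaw":255},{"travel":[0.5,-4,0],"rot":[0,0,0],"jaw":255},{"travel":[0.5,-4,0],"rot":[0,0,0],"jaw":255},{"travel":[0.5,-4,0],"rot":[0,0,0],"jaw":255},{"travel":[0.5,-4,0],"rot":[0,0,0],"jaw":255},{"travel":[0.5,-4,0],"rot":[0,0,0],"jaw":255},{"travel":[0.3,-4,0.5],"rot":[0,0,0],"jaw":255},{"travel":[0.3,-2.5,1.0],"rot":[0,0,0],"jaw":255},{"travel":[0,0,2],"rot":[0,0,0],"jaw":255},{"travel":[0,0,2],"rot":[0,0,0],"jaw":255},{"travel":[0,0,0],"rot":[0,0,0],"jaw":255},{"travel":[0,0,0],"rot":[0,0,0],"jaw":255}]'
python3 -c "
from h import *
st();to(tcpfor(65,-27,55),TH)
c=bot.camera('side');cv2.imwrite('pics/s8.png',c['image'])
c=bot.camera('scene');cv2.imwrite('pics/sc8.png',c['image'])
c=bot.camera('wrist');cv2.imwrite('pics/w8.png',c['image'])"
```

```text
t: 13.32
tcp_pos: [682.0, 53.3, 124.2]
orientation: [3.12, -0.364, 0.001]
contact_force: [-0.0, 1.0, -0.5]
grip_width: 0.187
t 13.32 tip clamp x 68.3 y -27.0 z 151.4 F x -0.2 y 1.0 z -0.5 yawerr -0.001 grip 0.187
t 13.32 tcp [682.   53.3 124.2] xaxis [ 0.973 -0.23   0.001] zaxis [ 0.001 -0.    -1.   ] F [-0.02  0.98 -0.52] grip 0.187 q [ 0.31  0.54  0.07  0.   -1.1   1.02]
 delta tool cm [-0.34 -0.02  9.65]
 rot tool deg [ 0.01 -0.05 -0.07]
```

View pics/sc8.png

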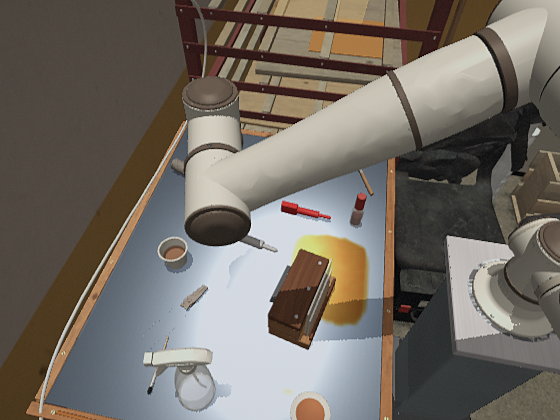

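View pics/s8.png

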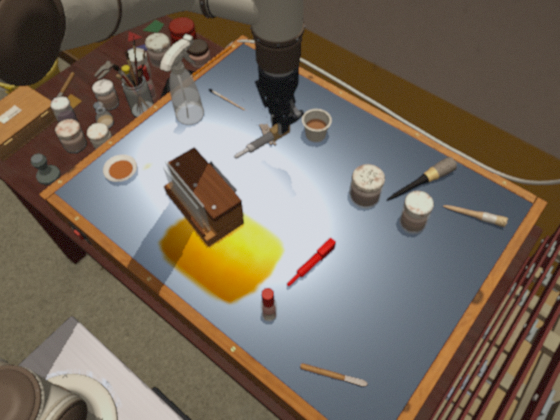

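View pics/w8.png

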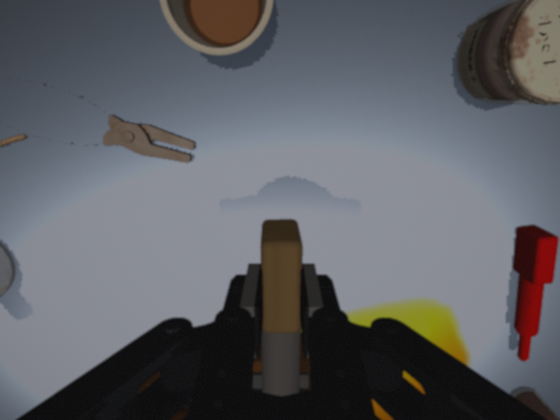

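```bash
python3 -m pendant '[{"travel":[0,0,2],"rot":[0,0,0],"jaw":255},{"travel":[0,0,2.5],"rot":[0,0,0],"jaw":255},{"travel":[0,0,2.5],"rot":[0,0,0],"jaw":255},{"travel":[0,0,1.5],"rot":[0,0,0],"jaw":255},{"travel":[0,0,1.15],"rot":[0,0,0],"jaw":255},{"travel":[0,0,0],"rot":[0,0,0],"jaw":255},{"travel":[0,0,0],"rot":[0,0,0],"jaw":255}]'
python3 -c "
from h import *
st();to(tcpfor(65,-27,55),TH)
c=bot.camera('side');crop(c['image'],160,80,320,240,4,'pics/s9.png')
c=bot.camera('scene');crop(c['image'],220,200,360,340,4,'pics/sc9.png')"
```

```text
t: 14.35
tcp_pos: [682.3, 53.8, 28.2]
orientation: [-3.12, 0.364, -0.003]
contact_force: [-0.2, 1.0, -0.7]
grip_width: 0.188
t 14.35 tip clamp x 68.4 y -26.5 z 55.3 F x -0.5 y 1.0 z -0.7 yawerr -0.001 grip 0.188
t 14.35 tcp [682.3  53.8  28.2] xaxis [ 0.973 -0.23   0.002] zaxis [ 0.002  0.    -1.   ] F [-0.24  1.03 -0.7 ] grip 0.188 q [ 0.31  0.63 -0.03  0.   -0.91  1.02]
 delta tool cm [-0.35  0.04  0.05]
 rot tool deg [-0.04 -0.1  -0.08]
```

View pics/s9.png

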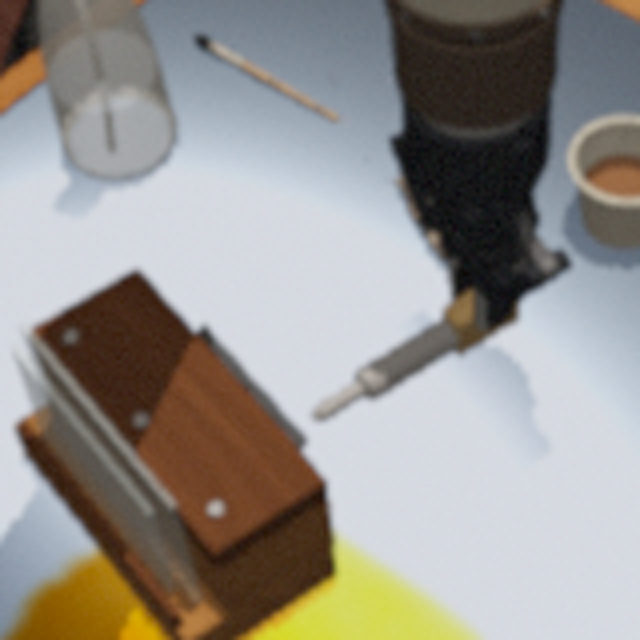

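View pics/sc9.png

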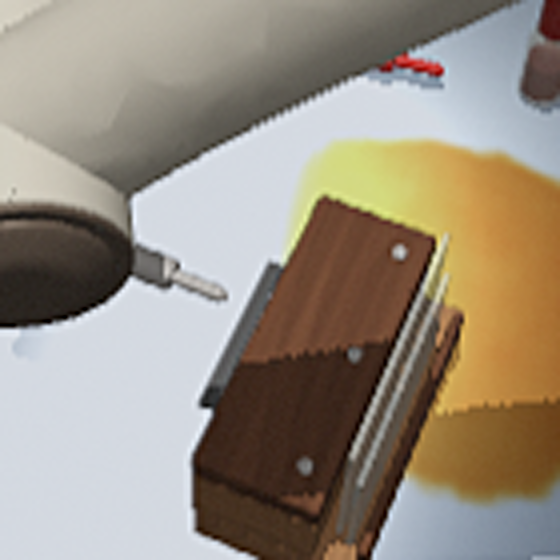

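```bash
python3 -c "
from h import *
S=CAL['scene'];D=CAL['side'];p=tri([(S,275.75,274),(D,239.6,183.9)]);w=p-O;print(p,w@EX,w@EY,w[2])
h=[tri([(S,220+a/4,200+b/4),(D,160+c/4,80+d/4)]) for a,b,c,d in [(280,266,303,443),(204,400,204,328)]]
for p in h: w=p-O;print('hood',w@EX,w@EY,w[2])
"
```

```text
[571.3649879   79.14059088  53.96807681] 71.58617095039662 -27.602867549216324 53.968076812028016
hood 46.78067721512049 -49.18546737903517 73.22504528817022
hood 49.21958147060062 46.90297142752902 75.08315258767206
```

```bash
python3 -m pendant '[{"travel":[-0.8,0,0],"rot":[0,0,0],"jaw":255},{"travel":[-0.8,0,0],"rot":[0,0,0],"jaw":255},{"travel":[-0.8,0,0],"rot":[0,0,0],"jaw":255},{"travel":[-0.8,0,0],"rot":[0,0,0],"jaw":255},{"travel":[-0.8,0,0],"rot":[0,0,0],"jaw":255},{"travel":[-0.3,0,0],"rot":[0,0,0],"jaw":255},{"travel":[0,0,0],"rot":[0,0,0],"jaw":255}]' >/dev/null
python3 -c "from h import *;st()"
for i in 1 2; do :; done
python3 -m pendant '[{"travel":[-0.2,0,0],"rot":[0,0,0],"jaw":255},{"travel":[0,0,0],"rot":[0,0,0],"jaw":255}]' >/dev/null
python3 -c "from h import *;st()"
```

```text
t 15.32 tip clamp x 24.7 y -26.6 z 54.6 F x 0.5 y -0.5 z -1.0 yawerr -0.001 grip 0.187
t 15.57 tip clamp x 22.7 y -26.7 z 54.5 F x -0.2 y -0.1 z -0.5 yawerr -0.002 grip 0.191
```

```bash

python3 -m pendant '[{"travel":[-0.2,0,0],"rot":[0,0,0],"jaw":255},{"travel":[0,0,0],"rot":[0,0,0],"jaw":255}]' >/dev/null
python3 -c "from h import *;st()"
python3 -m pendant '[{"travel":[-0.2,0,0],"rot":[0,0,0],"jaw":255},{"travel":[0,0,0],"rot":[0,0,0],"jaw":255}]' >/dev/null
python3 -c "from h import *;st()"
python3 -m pendant '[{"travel":[-0.1,0,0],"rot":[0,0,0],"jaw":255},{"travel":[0,0,0],"rot":[0,0,0],"jaw":255}]' >/dev/null
python3 -c "from h import *;st()"
python3 -m pendant '[{"travel":[-0.1,0,0],"rot":[0,0,0],"jaw":255},{"travel":[0,0,0],"rot":[0,0,0],"jaw":255}]' >/dev/null
python3 -c "from h import *;st()"
```

```text
t 15.82 tip clamp x 20.6 y -26.7 z 54.5 F x 0.1 y -0.6 z -0.4 yawerr -0.002 grip 0.191
t 16.07 tip clamp x 19.0 y -26.6 z 54.6 F x 0.9 y -0.6 z 0.1 yawerr -0.001 grip 0.192
t 16.32 tip clamp x 18.5 y -26.5 z 54.7 F x 2.6 y -0.3 z -0.7 yawerr -0.001 grip 0.191
t 16.57 tip clamp x 17.5 y -26.4 z 54.7 F x 4.2 y -0.6 z -0.9 yawerr -0.001 grip 0.190
```

Contact is at about x 18.9, near the expected 17, at 4 N. Now I'll feel along +y.

```bash

python3 -m pendant '[{"travel":[0,-0.2,0],"rot":[0,0,0],"jaw":255},{"travel":[0,-0.2,0],"rot":[0,0,0],"jaw":255}]' >/dev/null
python3 -c "from h import *;st()"
python3 -m pendant '[{"travel":[0,-0.2,0],"rot":[0,0,0],"jaw":255},{"travel":[0,-0.2,0],"rot":[0,0,0],"jaw":255}]' >/dev/null
python3 -c "from h import *;st()"
python3 -m pendant '[{"travel":[0,-0.2,0],"rot":[0,0,0],"jaw":255},{"travel":[0,-0.2,0],"rot":[0,0,0],"jaw":255}]' >/dev/null
python3 -c "from h import *;st()"
```

```text
t 16.82 tip clamp x 17.0 y -23.4 z 54.6 F x 5.2 y -3.2 z -0.5 yawerr -0.000 grip 0.187
t 17.07 tip clamp x 17.0 y -19.4 z 54.6 F x 5.0 y -3.8 z -0.2 yawerr -0.000 grip 0.185
t 17.32 tip clamp x 17.0 y -15.4 z 54.5 F x 4.3 y -3.0 z -0.6 yawerr -0.000 grip 0.190
```

```bash

python3 -m pendant '[{"travel":[0,-0.2,0],"rot":[0,0,0],"jaw":255},{"travel":[0,-0.2,0],"rot":[0,0,0],"jaw":255}]' >/dev/null
python3 -c "from h import *;st()"
python3 -m pendant '[{"travel":[0,-0.2,0],"rot":[0,0,0],"jaw":255},{"travel":[0,-0.2,0],"rot":[0,0,0],"jaw":255}]' >/dev/null
python3 -c "from h import *;st()"
python3 -m pendant '[{"travel":[0,-0.2,0],"rot":[0,0,0],"jaw":255},{"travel":[0,-0.2,0],"rot":[0,0,0],"jaw":255}]' >/dev/null
python3 -c "from h import *;st()"
```

```text
t 17.57 tip clamp x 16.9 y -11.5 z 54.5 F x 4.5 y -2.9 z 0.1 yawerr -0.000 grip 0.193
t 17.82 tip clamp x 16.6 y -7.3 z 54.5 F x 0.0 y -0.1 z -0.1 yawerr -0.001 grip 0.188
t 18.07 tip clamp x 15.6 y -2.6 z 54.2 F x 0.0 y -0.1 z -1.1 yawerr -0.002 grip 0.190
```

The force dropped to zero from y ≈ -7.3 on, so the tip is over the hole. Now the far edge.

```bash

python3 -m pendant '[{"travel":[0,0,0],"rot":[0,0,0],"jaw":255}]' >/dev/null
python3 -c "from h import *;st()"
python3 -m pendant '[{"travel":[0,-0.1,0],"rot":[0,0,0],"jaw":255},{"travel":[0,0,0],"rot":[0,0,0],"jaw":255}]' >/dev/null
python3 -c "from h import *;st()"
python3 -m pendant '[{"travel":[0,-0.1,0],"rot":[0,0,0],"jaw":255},{"travel":[0,0,0],"rot":[0,0,0],"jaw":255}]' >/dev/null
python3 -c "from h import *;st()"
```

```text
t 18.20 tip clamp x 16.2 y -2.4 z 54.3 F x 0.4 y -0.5 z 0.1 yawerr -0.002 grip 0.188
t 18.45 tip clamp x 16.7 y -1.6 z 54.5 F x 0.6 y -0.2 z -0.6 yawerr -0.002 grip 0.187
t 18.70 tip clamp x 16.7 y -0.8 z 54.5 F x -0.0 y -0.5 z -0.3 yawerr -0.002 grip 0.190
```

```bash

python3 -m pendant '[{"travel":[0,-0.1,0],"rot":[0,0,0],"jaw":255},{"travel":[0,0,0],"rot":[0,0,0],"jaw":255}]' >/dev/null
python3 -c "from h import *;st()"
python3 -m pendant '[{"travel":[0,-0.1,0],"rot":[0,0,0],"jaw":255},{"travel":[0,0,0],"rot":[0,0,0],"jaw":255}]' >/dev/null
python3 -c "from h import *;st()"
python3 -m pendant '[{"travel":[0,-0.1,0],"rot":[0,0,0],"jaw":255},{"travel":[0,0,0],"rot":[0,0,0],"jaw":255}]' >/dev/null
python3 -c "from h import *;st()"
```

```text
t 18.95 tip clamp x 16.6 y -0.1 z 54.5 F x -0.6 y -2.3 z -0.7 yawerr -0.001 grip 0.187
t 19.20 tip clamp x 16.6 y 0.7 z 54.5 F x 1.2 y -3.3 z -0.4 yawerr -0.001 grip 0.186
t 19.45 tip clamp x 16.5 y 1.5 z 54.5 F x 1.3 y -4.7 z -0.4 yawerr -0.001 grip 0.188
```

```bash

python3 -m pendant '[{"travel":[0,0.25,0],"rot":[0,0,0],"jaw":255},{"travel":[0,0.22,0],"rot":[0,0,0],"jaw":255},{"travel":[0,0,0],"rot":[0,0,0],"jaw":255}]' >/dev/null
python3 -c "from h import *;st()"
python3 -m pendant '[{"travel":[-0.2,0,0],"rot":[0,0,0],"jaw":255},{"travel":[0,0,0],"rot":[0,0,0],"jaw":255}]' >/dev/null
python3 -c "from h import *;st()"
python3 -m pendant '[{"travel":[-0.2,0,0],"rot":[0,0,0],"jaw":255},{"travel":[0,0,0],"rot":[0,0,0],"jaw":255}]' >/dev/null
python3 -c "from h import *;st()"
```

```text
t 19.82 tip clamp x 17.2 y -1.4 z 54.7 F x -0.1 y -0.4 z -1.0 yawerr -0.003 grip 0.187
t 20.07 tip clamp x 15.0 y -2.0 z 54.6 F x 0.5 y 0.3 z 0.3 yawerr -0.001 grip 0.190
t 20.32 tip clamp x 12.4 y -2.4 z 54.5 F x -0.2 y -0.5 z -0.7 yawerr -0.002 grip 0.186
```

```bash

python3 -m pendant '[{"travel":[-0.2,0,0],"rot":[0,0,0],"jaw":255},{"travel":[0,0,0],"rot":[0,0,0],"jaw":255}]' >/dev/null
python3 -c "from h import *;st()"
python3 -m pendant '[{"travel":[-0.2,0,0],"rot":[0,0,0],"jaw":255},{"travel":[0,0,0],"rot":[0,0,0],"jaw":255}]' >/dev/null
python3 -c "from h import *;st()"
python3 -m pendant '[{"travel":[-0.2,0,0],"rot":[0,0,0],"jaw":255},{"travel":[0,0,0],"rot":[0,0,0],"jaw":255}]' >/dev/null
python3 -c "from h import *;st()"
```

```text
t 20.57 tip clamp x 10.4 y -2.4 z 54.5 F x -0.3 y -0.2 z -0.3 yawerr -0.002 grip 0.189
t 20.82 tip clamp x 8.5 y -2.4 z 54.5 F x -1.3 y -0.8 z -1.2 yawerr -0.002 grip 0.192
t 21.07 tip clamp x 6.6 y -2.4 z 54.5 F x 0.2 y -0.8 z -0.5 yawerr -0.002 grip 0.185
```

```bash

python3 -m pendant '[{"travel":[-0.3,0,0],"rot":[0,0,0],"jaw":255},{"travel":[0,0,0],"rot":[0,0,0],"jaw":255}]' >/dev/null
python3 -c "from h import *;st()"
python3 -m pendant '[{"travel":[-0.3,0,0],"rot":[0,0,0],"jaw":255},{"travel":[0,0,0],"rot":[0,0,0],"jaw":255}]' >/dev/null
python3 -c "from h import *;st()"
python3 -m pendant '[{"travel":[-0.3,0,0],"rot":[0,0,0],"jaw":255},{"travel":[0,0,0],"rot":[0,0,0],"jaw":255}]' >/dev/null
python3 -c "from h import *;st()"
python3 -m pendant '[{"travel":[-0.3,0,0],"rot":[0,0,0],"jaw":255},{"travel":[0,0,0],"rot":[0,0,0],"jaw":255}]' >/dev/null
python3 -c "from h import *;st()"
```

```text
t 21.32 tip clamp x 3.4 y -2.4 z 54.5 F x 0.1 y -0.4 z -1.4 yawerr -0.002 grip 0.191
t 21.57 tip clamp x 0.4 y -2.3 z 54.5 F x -0.0 y -0.6 z -0.5 yawerr -0.002 grip 0.189
t 21.82 tip clamp x -2.6 y -2.3 z 54.5 F x 0.5 y -0.1 z -0.3 yawerr -0.002 grip 0.189
t 22.07 tip clamp x -5.6 y -2.3 z 54.5 F x -0.0 y -0.2 z 0.5 yawerr -0.002 grip 0.185
```

```bash

python3 -m pendant '[{"travel":[-0.3,0,0],"rot":[0,0,0],"jaw":255},{"travel":[0,0,0],"rot":[0,0,0],"jaw":255}]' >/dev/null
python3 -c "from h import *;st()"
python3 -m pendant '[{"travel":[-0.3,0,0],"rot":[0,0,0],"jaw":255},{"travel":[0,0,0],"rot":[0,0,0],"jaw":255}]' >/dev/null
python3 -c "from h import *;st()"
python3 -m pendant '[{"travel":[-0.2,0,0],"rot":[0,0,0],"jaw":255},{"travel":[0,0,0],"rot":[0,0,0],"jaw":255}]' >/dev/null
python3 -c "from h import *;st()"
python3 -m pendant '[{"travel":[-0.1,0,0],"rot":[0,0,0],"jaw":255},{"travel":[0,0,0],"rot":[0,0,0],"jaw":255}]' >/dev/null
python3 -c "from h import *;st()"
python3 -m pendant '[{"travel":[-0.1,0,0],"rot":[0,0,0],"jaw":255},{"travel":[0,0,0],"rot":[0,0,0],"jaw":255}]' >/dev/null
python3 -c "from h import *;st()"
```

```text
t 22.32 tip clamp x -8.6 y -2.3 z 54.5 F x 0.7 y 0.1 z -1.0 yawerr -0.002 grip 0.191
t 22.57 tip clamp x -11.6 y -2.3 z 54.5 F x 0.0 y -0.3 z -0.9 yawerr -0.002 grip 0.190
t 22.82 tip clamp x -13.4 y -2.3 z 54.5 F x 0.1 y -1.9 z 0.1 yawerr -0.002 grip 0.191
t 23.07 tip clamp x -14.2 y -2.3 z 54.5 F x 0.4 y -0.5 z -0.7 yawerr -0.002 grip 0.190
t 23.32 tip clamp x -15.1 y -2.3 z 54.6 F x 1.3 y -1.3 z -0.9 yawerr -0.002 grip 0.188
```

```bash

python3 -m pendant '[{"travel":[-0.1,0,0],"rot":[0,0,0],"jaw":255},{"travel":[0,0,0],"rot":[0,0,0],"jaw":255}]' >/dev/null
python3 -c "from h import *;st()"
python3 -m pendant '[{"travel":[-0.05,0,0],"rot":[0,0,0],"jaw":255},{"travel":[0,0,0],"rot":[0,0,0],"jaw":255}]' >/dev/null
python3 -c "
from h import *;st()
c=bot.camera('side');crop(c['image'],160,80,320,240,4,'pics/s10.png')"
```

```text
t 23.57 tip clamp x -15.7 y -2.2 z 54.6 F x 2.7 y -1.1 z -0.9 yawerr -0.001 grip 0.189
t 23.82 tip clamp x -16.2 y -2.2 z 54.6 F x 4.1 y -1.8 z -0.5 yawerr -0.002 grip 0.185
```

View pics/s10.png

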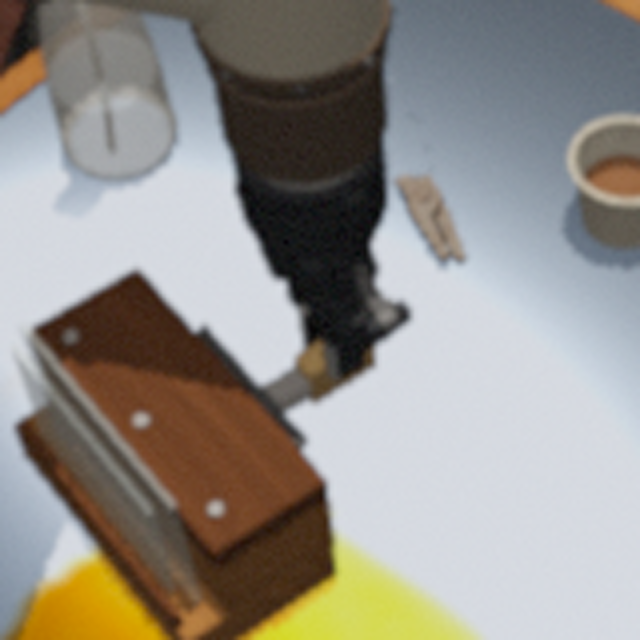

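Shoulder contact came at the expected depth (34 mm past the face), now 4 N. I'll ease off slightly, open, and back straight up.

```bash

python3 -m pendant '[{"travel":[0.08,0,0],"rot":[0,0,0],"jaw":255},{"travel":[0,0,0],"rot":[0,0,0],"jaw":255},{"travel":[0,0,0],"rot":[0,0,0],"jaw":255}]' >/dev/null
python3 -c "from h import *;st()"
python3 -m pendant '[{"travel":[0,0,0],"rot":[0,0,0],"jaw":200},{"travel":[0,0,0],"rot":[0,0,0],"jaw":185},{"travel":[0,0,0],"rot":[0,0,0],"jaw":160},{"travel":[0,0,0],"rot":[0,0,0],"jaw":120},{"travel":[0,0,0],"rot":[0,0,0],"jaw":60},{"travel":[0,0,0],"rot":[0,0,0],"jaw":60},{"travel":[0,0,0],"rot":[0,0,0],"jaw":60},{"travel":[0,0,0],"rot":[0,0,0],"jaw":60}]' >/dev/null
python3 -c "
from h import *;st()
c=bot.camera('side');crop(c['image'],160,80,320,240,4,'pics/s11.png')
c=bot.camera('wrist');cv2.imwrite('pics/w11.png',c['image'])"
```

```text
t 24.25 tip clamp x -15.9 y -2.2 z 54.5 F x 3.5 y -0.7 z -0.2 yawerr -0.002 grip 0.188
t 25.25 tip clamp x -15.9 y -2.3 z 54.5 F x 0.7 y -1.2 z 1.0 yawerr -0.002 grip 0.762
```

View pics/s11.png

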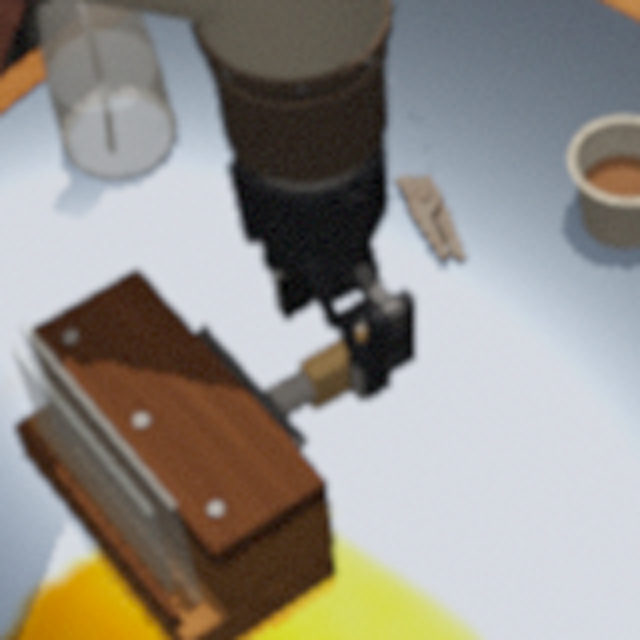

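View pics/w11.png

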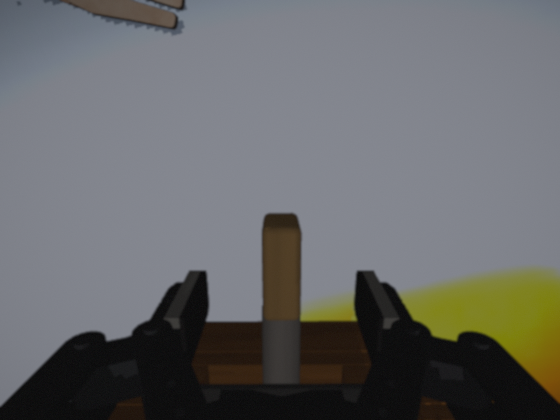

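```bash

python3 -m pendant '[{"travel":[0,0,-0.5],"rot":[0,0,0],"jaw":0},{"travel":[0,0,-1],"rot":[0,0,0],"jaw":0},{"travel":[0,0,-2],"rot":[0,0,0],"jaw":0},{"travel":[0.5,0,-2],"rot":[0,0,0],"jaw":0},{"travel":[1,0,-2],"rot":[0,0,0],"jaw":0},{"travel":[2,0,-2],"rot":[0,0,0],"jaw":0},{"travel":[3,0,-1],"rot":[0,0,0],"jaw":0},{"travel":[4,0,0],"rot":[0,0,0],"jaw":0},{"travel":[0,0,0],"rot":[0,0,0],"jaw":0},{"travel":[0,0,0],"rot":[0,0,0],"jaw":0},{"travel":[0,0,0],"rot":[0,0,0],"jaw":0},{"travel":[0,0,0],"rot":[0,0,0],"jaw":0}]'
python3 -c "
from h import *
c=bot.camera('side');crop(c['image'],160,80,320,240,4,'pics/s12.png')
c=bot.camera('wrist');cv2.imwrite('pics/w12.png',c['image']);print(repr(c['eye']),repr(c['rotation']))
c=bot.camera('scene');cv2.imwrite('pics/sc12.png',c['image']);"
```

```text
t: 26.85
tcp_pos: [707.3, 72.7, 132.8]
orientation: [-3.12, 0.364, -0.001]
contact_force: [0.0, -0.1, 0.1]
grip_width: 1.002
array([785.60042794,  54.24738628, 307.84914525]) array([-0.22840457,  0.28934582, -1.78471257])
```

View pics/s12.png

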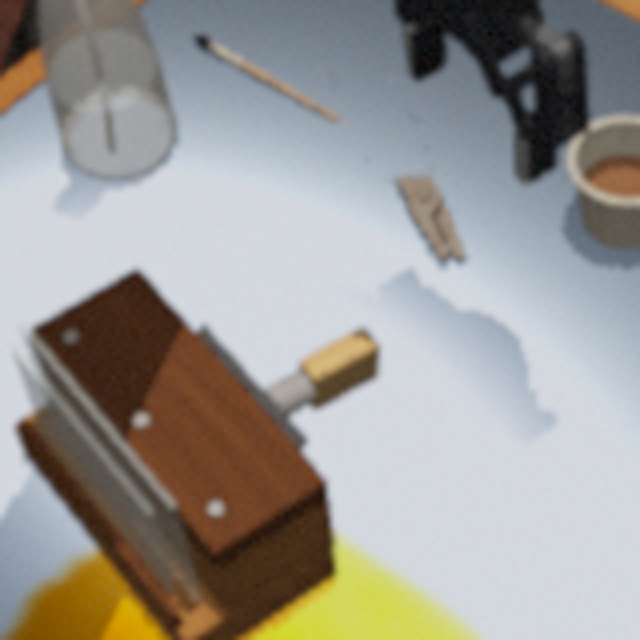

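View pics/w12.png

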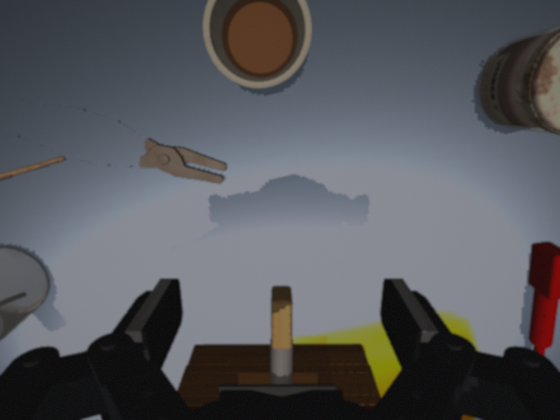

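View pics/sc12.png

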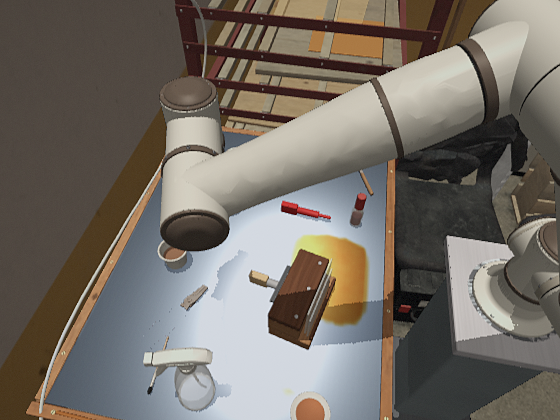

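```bash
python3 -c "
from h import *
s=cv2.imread('pics/sc12.png');crop(s,235,255,315,325,8,'pics/sc13.png')
c=bot.camera('side');crop(c['image'],215,150,275,200,10,'pics/s13.png')
# predicted home handle corners: tip at (-17,-2.5,54.5), level, or tilted down
for t in (0,0.1):
  cen=lambda x,y,z:O+EX*(-17+117*np.cos(t)+x*np.cos(t)+z*np.sin(t))+EY*(-3+y)+np.array([0,0,55-(83+x)*np.sin(t)+z*np.cos(t)])
  P=np.array([cen(x,y,16) for x,y in[(-23,-9),(-23,9),(23,9),(23,-9)]])
  print(t,((proj(CAL['scene'],P)-[235,255])*8).round(0).tolist(),((proj(CAL['side'],P)-[215,150])*10).round(0).tolist())
"
```

```text
0 [[282.0, 155.0], [256.0, 206.0], [109.0, 147.0], [137.0, 98.0]] [[213.0, 240.0], [166.0, 188.0], [335.0, 86.0], [383.0, 136.0]]
0.1 [[279.0, 165.0], [252.0, 215.0], [107.0, 165.0], [135.0, 116.0]] [[220.0, 254.0], [173.0, 202.0], [342.0, 113.0], [389.0, 164.0]]
```

View pics/sc13.png

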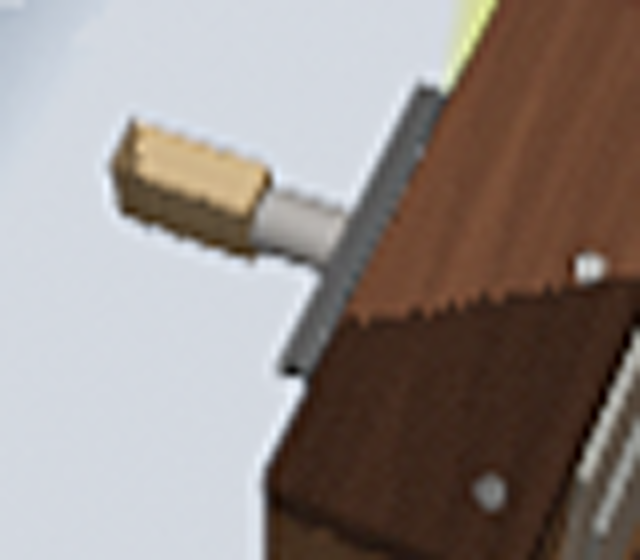

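View pics/s13.png

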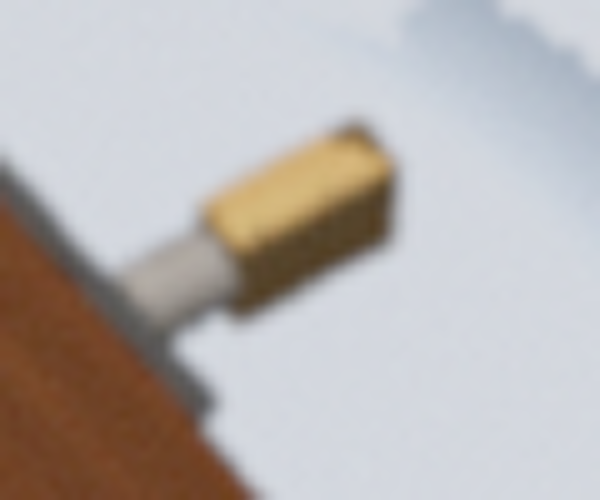

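```bash
python3 -c "
from h import *
from scipy.optimize import least_squares
S=CAL['scene'];D=CAL['side']
obs=[(S,235+132/8,255+120/8,(23,-9,16)),(S,235+271/8,255+174/8,(-23,-9,16)),(S,235+250/8,255+222/8,(-23,9,16)),
(D,215+392/10,150+166/10,(23,-9,16)),(D,215+236/10,150+250/10,(-23,-9,16)),(D,215+205/10,150+208/10,(-23,9,16)),(D,215+345/10,150+130/10,(23,9,16)),(D,215+388/10,150+243/10,(23,-9,-16)),(D,215+240/10,150+318/10,(-23,-9,-16))]
C=R.from_euler('z',TH)
def pose(p): return C*R.from_euler('zyx',[p[3],p[4],p[5]])
def f(p):
  r=pose(p); c=O+C.apply(p[:3])
  return np.concatenate([(proj(cal,c+r.apply(q))[0]-[u,v]) for cal,u,v,q in obs])
r=least_squares(f,[100,-3,52,0,.1,0],loss='soft_l1');print(r.x.round(3),r.cost)
p=r.x;tip=p[:3]+C.inv().apply(pose(p).apply([-117,0,0]));print('tip',tip); print(r.fun.reshape(-1,2).round(1).tolist())
"
```

```text
[ 1.02652e+02 -1.16400e+00  4.30090e+01  1.20000e-02  5.20000e-02
  9.70000e-02] 6.052482649656959
tip [-14.18429428  -3.11515441  48.88286156]
[[-0.7, 0.1], [-0.0, -0.3], [-0.6, -0.4], [0.5, -0.1], [-0.5, 1.3], [-2.2, 0.0], [0.4, -1.9], [0.3, 0.1], [-1.1, 2.3]]
```

```bash
python3 -c "
from h import *
a=cv2.imread('pics/s12.png');c=bot.camera('side');crop(c['image'],160,80,320,240,4,'pics/s14.png');b=cv2.imread('pics/s14.png')
print(cv2.absdiff(a,b).max())
d=cv2.absdiff(c['image'],cv2.imread('pics/side0.png'))
print('bottle',d[285:320,258:280].mean(),'jars',d[165:200,350:385].mean(),d[190:230,402:435].mean())
print(bot.get_obs()['contact_force'],bot.sign_off())"
```

```text
26
bottle 4.063203463203463 jars 4.2536054421768705 3.925757575757576
the job is handed in; nothing more can be done
[-0.35574399  0.68653879  0.18526713] None
```

The lock pin is in the strip's hole with its shoulder on the strip. I let go of it there and handed the job in at about 27 s of the 61 s allowed.

**What I did**
- **Pick-up:** I took the wooden-handled pin and left the red look-alike alone. The first grasp closed above the handle, because the fingertips sit about 20–25 mm behind the reported tool tip. The second, lower grasp held.
- **Finding the hole:** I dragged the tip along the strip at about 4–5 N until the force fell to zero. The hole is centred near clamp y = -3 mm.
- **Pushing home:** I pushed the pin in until the shoulder met the strip, at the expected 34 mm past its face. I pressed to about 4 N, eased off slightly, opened the fingers and backed away. The highest force I read was about 6 N, taken between short moves rather than continuously.

**Last checks**
- **Depth:** fitting the handle in the camera pictures puts it within 1–3 mm of fully home. The tip is about 33 mm past the face by the strip position I felt.
- **Tilt:** the released pin hangs at about 0.05–0.1 rad, inside the 0.2 limit. This fit is coarse: it put the tip at z ≈ 49 mm, while the arm had it at 54.5 mm before release. Both are inside the window.
- **Surroundings:** the pin was at rest and the robot was clear of it. The bottle and both jars had not moved in the side view.

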